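Load brass blanks into a two-lane spring magazine

TASK

Load the two brass blanks, one at a time, into the spring-loaded feed magazine, one in each lane: lay each flat in the lane's mouth and press it down past the two sprung lips until both lips snap over it and hold it when you let go. Press gently by feel, do not ram a blank against the bottom of the travel, and leave the other things on the bench where they are.

Things in the scene. Friction and masses are not known exactly. Their poses are not given: they have to be found in the camera images.
- feed_magazine: Grey base plate (210 x 180 x 10 mm) fixed to the bench, carrying two equal aluminium lanes on columns, side by side along its x (110 mm apart). Origin: centre of the underside, on the bench; z up. In a lane a blank lies flat and centred, its long side along this y axis. Keep the downward press under about 18 N (over 45 N between blank and magazine, all lip, guide and follower contacts added up, is a failure).
- lane_near (a point): Centre of the lane at -x (55 mm from the base's centre), 66 mm above the bench: MIDDLE of where the underside of its lips may be. Each lane is clamped at its own height, which differs from job to job and is NOT measured: lip underside 58 to 74 mm above the bench. Heights given as relative count from a lane's real lip underside. The pocket is 31 x 88 mm.
- lane_far (a point): The same for the lane at +x; its height setting is independent of the other lane's. Either blank may go in either lane, in any order.
- lip_end (a point): Inner edge of the lip at the +y end of the near lane (mid height setting); each lane has one at +y and -y. Each lip (20 mm wide, 3 mm thick) reaches 3 mm over a blank's end; above it a slope rises 14 mm and runs 6 mm outward. A blank pushed down drives both lips apart (about 5 to 10 N in all); they snap back once its top is below them. Spring housings behind, |y| 57 to 75 mm, rise 14 mm above the lip underside.
- guide_corner (a point): Inner face of one of a lane's four corner guides (15.5 mm in x from the lane's centre, |y| 30 to 49 mm); they rise 14 mm above the lip underside, their flared tops 21 mm. Between them, |y| under 30 mm, the long sides are open: only the 22 mm wide follower is there, so fingers holding a blank by the middle of its long sides can go down with it.
- travel_end (a point): Mid-setting height of the hard end of the follower's travel, near lane. The follower is the sprung steel plate (22 x 70 mm) under the blank: empty, its top is 10 mm above the lip underside; a held blank puts it 8 mm below; it stops hard at 10 mm below, only 2 mm beyond. Its spring pushes up with 4 N (empty) to 8 N (end). The lane floor is 30 mm below the lip underside.
- blank_a: Plain brass bar, 28 x 85 x 8 mm, 80 g, lying flat on the bench. Origin: centre of its underside; long side along its y, z up. Same as blank_b.
- blank_b: Second plain brass bar, 28 x 85 x 8 mm, 80 g; origin: centre of its underside, long side along its y.
- press_block: Bystander: pine block 60 x 120 x 42 mm, origin centre of underside
- thread_spool: Bystander: wooden thread spool, 45 mm diameter, 59 mm high, origin centre of underside
- rivet_tin: Bystander: green box 99 x 145 x 38 mm, origin centre of underside
Mind the look-alikes: they are no part of the job. What is shaped like the blank_a but turquoise is not meant.

How it is judged:
By the outcome, as a careful person would: the job done as asked, in the order asked, and still so for the second after the job is handed in, with the robot touching nothing.
It also fails if it takes over 53 s, if anything falls off the work surface, if the arm or the gripper's body presses on something with over 40 N, if the wrist force passes 120 N, or if a joint passes its speed limit or range.

ROBOT

A 6-joint arm with a two-finger parallel gripper is mounted at the origin on the work surface; the furniture and walls round the work are solid. World frame = base frame: x ahead of the robot, y to its left, z up, the work surface at z = 0. Lengths are in m, angles in rad, forces in N, time in s.
With the tool pointing down it reaches from about 0.3 to 0.875 m from the base axis. Payload 4.2 kg.
Tool frame: the origin (TCP) lies midway between the tips of the shut fingers; the grasp point (between the pads) lies 19 mm behind it; z points along the fingers, x is the direction in which the jaws open and shut, and the axes are right-handed (so a half turn about z gives the same grasp; the last joint's range is limited). The gripper opens to 85 mm and grips with 20 to 120 N. Pads are 22 mm wide; open, the fingers measure 114 mm over their backs; the gripper's body (76 mm by 85 mm) begins 54 mm behind the grasp point. The pads swing forward as they close: fully open they stand 13 mm farther back than shut.
Start: joints at [1.139, 0.32, 1.565, -0, 1.257, -0.02], TCP at [0.23, 0.527, 0.231] pointing down, gripper open.
Joint ranges: [-3.11, 3.11], [-0.84, 2.01], [0.21, 2.61], [-1.34, 4.49], [0.05, 2.63], [-2.56, 2.56]. Speed limits (rad/s): [2.57, 2.57, 3.14, 3.14, 3.14, 3.14].

INTERFACE

Orientations are given as [roll, pitch, yaw] about the fixed x, y, z axes, in that order (R = Rz(yaw) Ry(pitch) Rx(roll)).
In Python, from cell import ctrl gives the robot as it stands.
- The arm moves only by the shell command python3 -m jog 'ROWS' [OPENING] [FORCE]. ROWS is JSON, one flat list of numbers, 6 for each row, row after row: the shift along the world's x, y, z each as a share of 500 mm, from -1 to 1, then the turn, a rotation vector about the world's x, y, z each as a share of 45 degrees, from -1 to 1. In form: [x, y, z, rx, ry, rz, x, y, z, rx, ry, rz, ...]. A call has 1 to 5 rows; each row is the pose to reach, as a shift and turn from the pose measured when the call began; what a row does not reach only later rows make up. A row lasts 1/12 s, in which the tool goes at most 41.7 mm and 7.16 degrees, less where a joint would pass 70% of its speed; a pose out of reach is approached as far as the arm can. A call with a number of a shift or a turn outside -1 to 1 is refused whole. A call with a gripper value outside its range is refused whole. OPENING is the closure, from 0 (fully open) to 1 (shut), set as the call begins (- or left out, the last holds). The fingers move at their own pace and stop on an object; FORCE is the grip in N (left out, the last holds). Time passes only in rows, so rows that repeat a pose let the fingers close. It gives the time, the measured TCP pose, the force and the opening at its end, in the units of the state.
- ctrl.get_obs(): the state, without advancing time (a new reading comes with each control period).
- ctrl.grab_frame(name): name is "scene" or "top"; returns a dict with "pixels" (400x640x3 uint8, red, green, blue), "fx", "fy", "cx", "cy" (pixels), "dist" ([k1, k2, p1, p2, k3] as OpenCV has them; the pictures are not rectified), "R" (3x3) and "t" (3): a world point X has camera coordinates R X + t. Camera axes: x right, y down, z forward; pixel columns grow to the right and rows downward; lengths in m; the calibration is good to about 2 mm. A picture is of the moment at which its call begins. There is no depth.
- ctrl.hand_in(): hands the job in, once; it reports no verdict.
Trained networks look in the newest picture that a camera, given by its name, has taken for a name from the list of things; names that differ only in an ending like _2 or _b are one class to them, and where a whole thing is asked for, a point or a joint stands for the part that bears it (a point fixed in the world has none). Each returns a list of dicts, best first, with "score" (0 to 1); they miss things now and then, are a little off and sometimes report something else, mostly with a low value. They report only what shows in the picture. A call takes as long as a camera call. They do not tell look-alikes from the thing itself.
- ctrl.cut_out(camera, name): "region" (400x640 bool, what is visible of it).
- ctrl.mark_of(camera, name): "at" ([x, y, z] in m, in the coordinates of the camera as it stood for that picture, good to about 4 mm: a listed point, or the origin of a listed thing).
The state is a dict: "time_s": time; "q": joint angles; "joint_vel": joint speeds; "tau": joint torques, N m; "position": TCP position; "orientation": TCP orientation; "force": force on the tool from outside, world axes, zero at the start; "ft_torque": the same for the moment, N m; "width": finger opening in m.
Only numpy, scipy, OpenCV 4.12 (cv2) and the standard library are available. Lean on these libraries where they do the work, as an engineer would, in place of code of your own. Each camera call takes 0.05 s, during which the arm holds its last target.

## Working session

There is one attempt and no reset: what is moved stays moved. The work goes in short steps, Python scripts to look and compute and a shell command to move; the robot and the scene stay as the last step left them, time stands still between calls to the robot, and variables do not carry over. Pictures are saved under pics/ and viewed, and the job is handed in when it is done.

```bash
ls; mkdir -p pics
cat > h.py <<'E'
import numpy as np, cv2, json
from cell import ctrl
def grab(n,fn=None):
    f=ctrl.grab_frame(n)
    if fn: cv2.imwrite('pics/'+fn,f['pixels'][:,:,::-1])
    return f
def toW(f,p): return np.array(f['R']).T@(np.array(p)-np.array(f['t']))
def proj(f,X):
    X=np.atleast_2d(np.array(X,float))
    K=np.array([[f['fx'],0,f['cx']],[0,f['fy'],f['cy']],[0,0,1]])
    r,_=cv2.Rodrigues(np.array(f['R']))
    return cv2.projectPoints(X,r,np.array(f['t'],float),K,np.array(f['dist'],float))[0][:,0]
def ray(f,uv,z):
    K=np.array([[f['fx'],0,f['cx']],[0,f['fy'],f['cy']],[0,0,1]])
    u=cv2.undistortPoints(np.array(uv,float).reshape(-1,1,2),K,np.array(f['dist'],float)).reshape(-1,2)
    R=np.array(f['R']);t=np.array(f['t']);c=-R.T@t
    d=np.c_[u,np.ones(len(u))]@R
    return c+d*((z-c[2])/d[:,2])[:,None]
E
python3 - <<'E'
from h import *
for n in ['scene','top']:
    f=grab(n,n+'0.png')
    print(n,'cam at',toW(f,[0,0,0]).round(3),f['fx'])
    for k in ['feed_magazine','lane_near','lane_far','lip_end','guide_corner','travel_end','blank_a','press_block','thread_spool','rivet_tin']:
        for m in ctrl.mark_of(n,k):
            w=toW(f,m['at']); print(k,round(m['score'],2),w.round(4),proj(f,w)[0].round(0))
o=ctrl.get_obs();print({k:np.round(v,3) for k,v in o.items()})
E
```

```text
pics
scene cam at [-0.171 -0.354  0.58 ] 370.09904553620606
feed_magazine 0.61 [ 0.5623 -0.0095  0.0048] [335. 200.]
lane_near 0.8 [ 0.5108 -0.0019  0.0662] [324. 190.]
lane_far 0.7 [ 0.6171 -0.0182  0.0687] [348. 171.]
lip_end 0.56 [0.5159 0.0385 0.07  ] [311. 183.]
guide_corner 0.88 [0.5318 0.0356 0.0656] [315. 182.]
blank_a 0.85 [ 0.4781 -0.2465  0.005 ] [412. 248.]
blank_a 0.73 [ 0.589  -0.2378  0.0032] [421. 221.]
blank_a 0.65 [0.4649 0.2481 0.0039] [237. 192.]
blank_a 0.65 [ 0.3397 -0.1276 -0.0014] [338. 270.]
blank_a 0.43 [ 0.6657 -0.3215  0.002 ] [461. 215.]
press_block 0.63 [ 0.6653  0.3187 -0.0007] [259. 157.]
press_block 0.37 [ 0.4788 -0.248   0.0061] [413. 247.]
thread_spool 0.86 [ 0.6668 -0.3206  0.0015] [460. 214.]
thread_spool 0.49 [ 0.5097 -0.0014  0.0657] [324. 190.]
rivet_tin 0.85 [ 0.3304 -0.282   0.0012] [406. 300.]
rivet_tin 0.63 [0.5289 0.0379 0.0669] [314. 182.]
top cam at [0.183 0.012 1.552] 487.9998714399273
feed_magazine 0.57 [ 0.5625 -0.007  -0.0008] [328. 188.]
lane_near 0.75 [ 0.5056 -0.0045  0.0657] [329. 201.]
lane_near 0.38 [ 0.4651  0.249  -0.0017] [2
[... 657 characters left out ...]
block 0.68 [ 0.6671  0.3146 -0.0012] [230. 163.]
press_block 0.24 [ 0.5067 -0.0013  0.0694] [328. 200.]
press_block 0.23 [ 0.6661 -0.3185 -0.0016] [420. 153.]
thread_spool 0.67 [ 0.663  -0.317   0.0024] [420. 154.]
rivet_tin 0.98 [ 0.328  -0.2858  0.0021] [420. 255.]
{'time_s': np.float64(1.1), 'q': array([ 1.139,  0.32 ,  1.564,  0.   ,  1.257, -0.02 ]), 'joint_vel': array([-0.001, -0.   , -0.001, -0.   , -0.   ,  0.001]), 'tau': array([  0.   , -41.542, -23.443,   0.   ,   0.   ,  -0.   ]), 'position': array([0.23 , 0.527, 0.231]), 'orientation': array([-3.142, -0.   ,  1.159]), 'force': array([1.219, 1.086, 0.007]), 'ft_torque': array([-0.021,  0.015, -0.005]), 'width': np.float64(0.086)}
```

View pics/scene0.png

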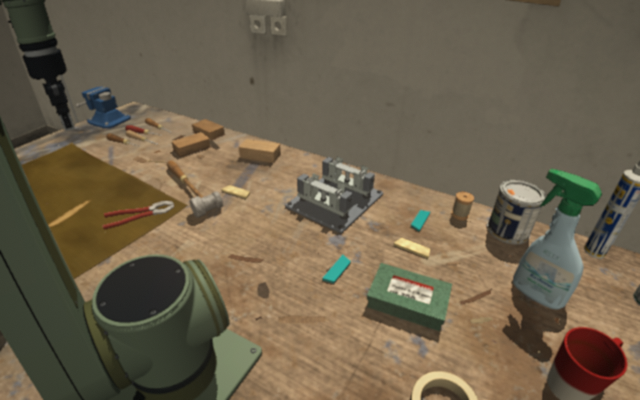

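View pics/top0.png

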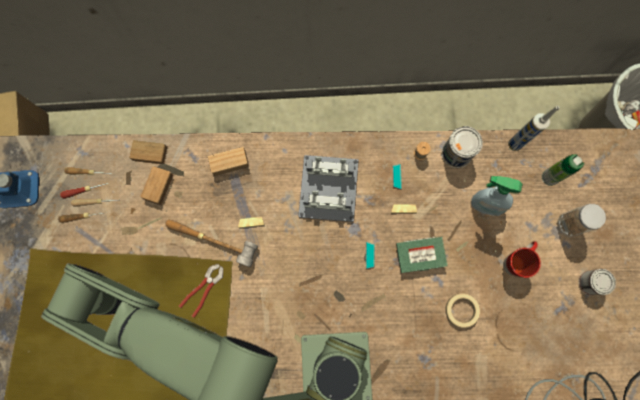

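Run:
```python
import cv2
im=cv2.imread('pics/scene0.png');c=im[140:300,220:480];cv2.imwrite('pics/s0c.png',cv2.resize(c,None,fx=3,fy=3,interpolation=cv2.INTER_CUBIC))
im=cv2.imread('pics/top0.png');c=im[140:270,220:450];cv2.imwrite('pics/t0c.png',cv2.resize(c,None,fx=3.4,fy=3.4,interpolation=cv2.INTER_CUBIC))
```

```text
(no output)
```

View pics/s0c.png

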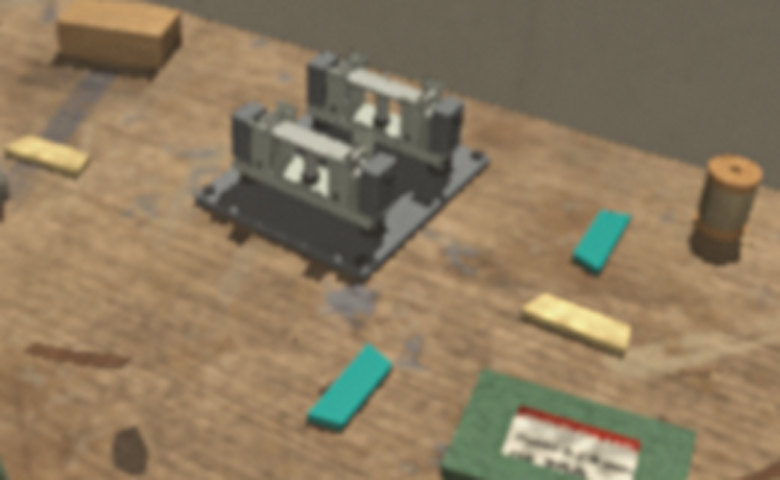

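View pics/t0c.png

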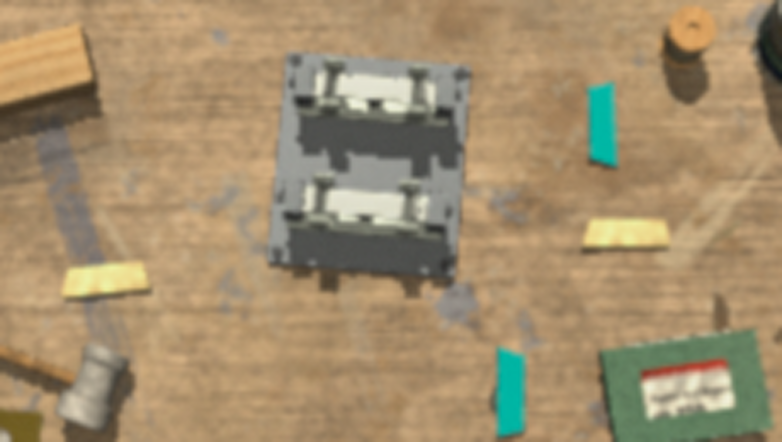

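Candidates for the blank: yellow brass at top px (251,222) and (403,208), turquoise look-alikes at (370,254) and (397,177). Only the two yellow bars fit the description. Next I fit the poses at sub-pixel level.

```bash
cat > fit.py <<'E'
from h import *
from scipy.optimize import minimize
def box(x,y,yaw,sx,sy,z0,z1):
    c,s=np.cos(yaw),np.sin(yaw)
    return np.array([[x+c*a*sx/2-s*b*sy/2,y+s*a*sx/2+c*b*sy/2,z] for z in (z0,z1) for a,b in((-1,-1),(1,-1),(1,1),(-1,1))])
S=8
def sil(f,P,roi):
    u0,v0,u1,v1=roi
    p=(proj(f,P)-[u0,v0]+0.5)*S-0.5
    m=np.zeros(((v1-v0)*S,(u1-u0)*S),np.uint8)
    h=cv2.convexHull(p.astype(np.float32))
    cv2.fillConvexPoly(m,np.round(h*16).astype(np.int32),255,shift=4)
    m=cv2.GaussianBlur(m,(0,0),S*0.5)
    return cv2.resize(m,(u1-u0,v1-v0),interpolation=cv2.INTER_AREA)/255.
E
python3 - <<'E'
from fit import *
F={n:ctrl.grab_frame(n) for n in('scene','top')}
import pickle;pickle.dump(F,open('F.pkl','wb'))
for nm,x,y,yaw in (('A',.466,.248,1.57),('B',.483,-.246,1.5)):
  for cams in (('scene',),('top',),('scene','top')):
    D={}
    for n in cams:
        f=F[n];c=proj(f,[[x,y,.004]])[0].astype(int);roi=(c[0]-28,c[1]-20,c[0]+28,c[1]+20)
        im=f['pixels'][roi[1]:roi[3],roi[0]:roi[2]].astype(float)
        # yellow channel: min(r,g) bright
        g=im[...,1]-0.0*im[...,2]
        D[n]=(f,roi,im)
    def cost(p,ret=False):
        t=0
        for n,(f,roi,im) in D.items():
            m=sil(f,box(p[0],p[1],p[2],.028,.085,0,.008),roi)
            w=np.ones_like(m); 
            yy,xx=np.mgrid[:m.shape[0],:m.shape[1]];near=cv2.dilate((m>.02).astype(np.uint8),np.ones((9,9)))>0
            A=np.c_[m[near],np.ones(near.sum())]
            Y=im[near]
            co,*_=np.linalg.lstsq(A,Y,rcond=None)
            t+=((Y-A@co)**2).mean()/ (Y.var(axis=0).sum())
        return t
    best=min((minimize(cost,[x+dx,y,yw],method='Nelder-Mead',options=dict(initial_simplex=[[x+dx,y,yw],[x+dx+.006,y,yw],[x+dx,y+.006,yw],[x+dx,y,yw+.12]],xatol=1e-4,fatol=1e-5)) for dx in(0,) for yw in (yaw,yaw-.2,yaw+.2)),key=lambda r:r.fun)
    print(nm,cams,best.x.round(4),round(best.fun,3))
E
python3 - <<'E'
import pickle,cv2
F=pickle.load(open('F.pkl','rb'))
for n,(a,b,c,d) in dict(scene=(280,150,390,232),top=(295,148,363,226)).items():
    im=F[n]['pixels'][b:d,a:c,::-1]; cv2.imwrite(f'pics/mag_{n}.png',cv2.resize(im,None,fx=7,fy=7,interpolation=cv2.INTER_CUBIC))
E
```

```text
A ('scene',) [0.4732 0.2627 0.0171] 0.183
A ('top',) [0.484  0.2355 1.5695] 0.309
A ('scene', 'top') [0.4683 0.2497 0.0419] 0.369
B ('scene',) [ 0.4911 -0.2435 -0.0349] 0.129
B ('top',) [ 0.4844 -0.2454 -0.0561] 0.12
B ('scene', 'top') [ 0.4866 -0.2441 -0.0493] 0.3
```

View pics/mag_scene.png

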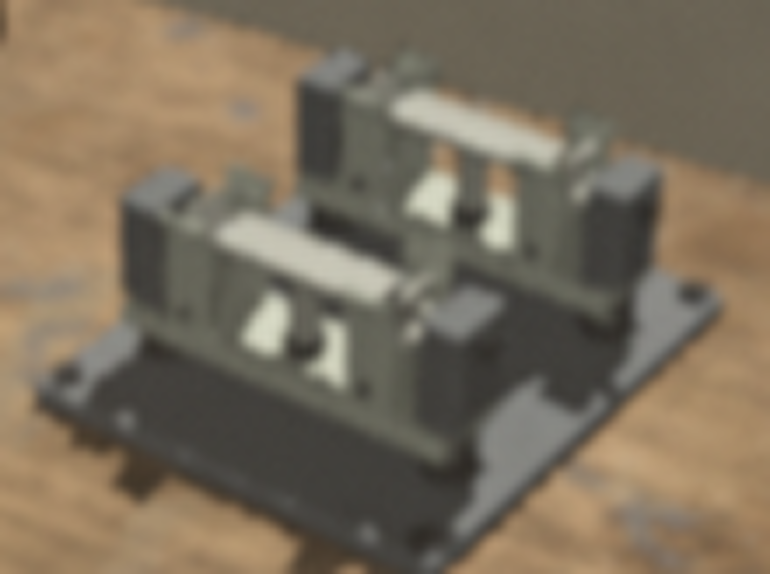

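View pics/mag_top.png

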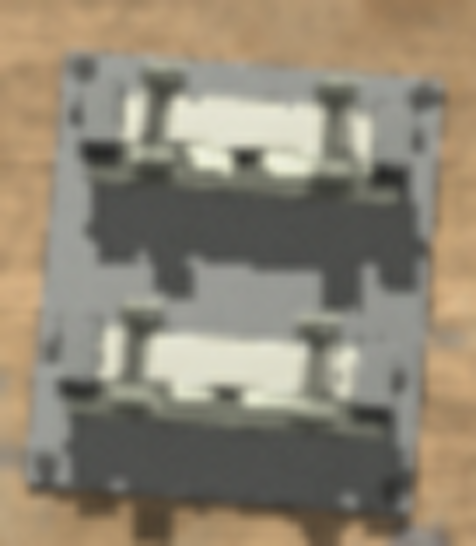

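Run:
```python
from fit import *
import pickle
F=pickle.load(open('F.pkl','rb'))
def sat(im):
    im=im.astype(float);return (im[...,0]-im[...,2])/(im.max(-1)+20)
def run(cost,x0,d=(.006,.006,.08)):
    bs=[]
    for dy in (-.06,0,.06):
        s=np.array([x0]*4,float);s[:,2]+=dy
        for i in range(3): s[i+1,i]+=d[i]
        bs.append(minimize(cost,s[0],method='Nelder-Mead',options=dict(initial_simplex=s,xatol=1e-4,fatol=1e-5)))
    return min(bs,key=lambda r:r.fun)
for nm,x,y,yaw in (('A',.467,.248,0.04),('B',.485,-.246,-.05)):
  for n in ('scene','top'):
    f=F[n];c=proj(f,[[x,y,.004]])[0].astype(int);roi=(c[0]-28,c[1]-20,c[0]+28,c[1]+20)
    im=f['pixels'][roi[1]:roi[3],roi[0]:roi[2]].astype(float)
    near0=cv2.dilate((sil(f,box(x,y,yaw,.028,.085,0,.008),roi)>.02).astype(np.uint8),np.ones((11,11)))>0
    def cost(p):
        m=sil(f,box(*p,.028,.085,0,.008),roi)[near0]
        A=np.c_[m,np.ones(len(m))];Y=im[near0][:,:2]
        co,*_=np.linalg.lstsq(A,Y,rcond=None)
        return ((Y-A@co)**2).sum()/((Y-Y.mean(0))**2).sum()
    r=run(cost,[x,y,yaw]);print(nm,n,r.x.round(4),round(r.fun,3))
# plate
for n in ('top','scene'):
    f=F[n];roi=(270,140,400,245)
    im=f['pixels'][roi[1]:roi[3],roi[0]:roi[2]]
    s=sat(im)
    P0=[.562,-.008,-.1]
    m0=sil(f,box(*P0,.21,.18,0,.01),roi)
    if n=='top': near=cv2.dilate((m0>.02).astype(np.uint8),np.ones((11,11)))>0
    else:
        near=np.zeros(m0.shape,np.uint8)
        q=proj(f,box(*P0,.21,.18,0,.01)[:4])-[roi[0],roi[1]]  # bottom corners 0:(-,-),1:(+,-),2,3:(-,+)
        for i,j in((3,0),(0,1)): cv2.line(near,tuple(int(v) for v in q[i]),tuple(int(v) for v in q[j]),1,9)
        near=near>0
    cv2.imwrite(f'pics/sat_{n}.png',cv2.resize(np.clip(s*400,0,255).astype(np.uint8),None,fx=5,fy=5))
    Y=s[near]
    def cost(p):
        m=sil(f,box(*p,.21,.18,0,.01),roi)[near]
        A=np.c_[m,np.ones(len(m))]
        co,*_=np.linalg.lstsq(A,Y,rcond=None)
        return ((Y-A@co)**2).sum()/((Y-Y.mean())**2).sum()
    r=run(cost,P0);print('plate',n,r.x.round(4),round(r.fun,3))
```

```text
A scene [0.4722 0.2625 0.0716] 0.553
A top [0.4671 0.2498 0.0667] 0.388
B scene [ 0.4903 -0.245  -0.0347] 0.421
B top [ 0.4842 -0.2476 -0.0562] 0.347
plate top [ 0.5635 -0.0064 -0.1394] 0.073
plate scene [ 0.5671 -0.0041 -0.1401] 0.112
```

```bash
python3 -m jog '[0.478,-0.554,-0.2,0,0,-0.79, 0.478,-0.554,-0.2,0,0,-0.79, 0.478,-0.554,-0.2,0,0,-0.79, 0.478,-0.554,-0.2,0,0,-0.79, 0.478,-0.554,-0.2,0,0,-0.79]' 0.4 60
```

```text
time_s: 1.62
position: [0.3623, 0.3734, 0.1761]
orientation: [-3.141, -0.001, 0.533]
force: [0.3, 0.4, -0.8]
width: 0.0511
```

```bash
python3 -m jog '[0.216,-0.247,-0.212,0,0,-0.593, 0.216,-0.247,-0.212,0,0,-0.593, 0.216,-0.247,-0.212,0,0,-0.593, 0.216,-0.247,-0.212,0,0,-0.593, 0.216,-0.247,-0.212,0,0,-0.593]'
python3 - <<'E'
from h import *
a=grab('scene')['pixels'][150:240,180:300,::-1];b=grab('top')['pixels'][170:270,200:300,::-1]
cv2.imwrite('pics/p1.png',np.hstack([cv2.resize(a,(400,300),interpolation=2),cv2.resize(b,(300,300),interpolation=2)]))
E
```

```text
time_s: 2.03
position: [0.4713, 0.2475, 0.0685]
orientation: [3.141, 0.0, 0.063]
force: [0.5, 0.0, -0.1]
width: 0.0509
```

View pics/p1.png

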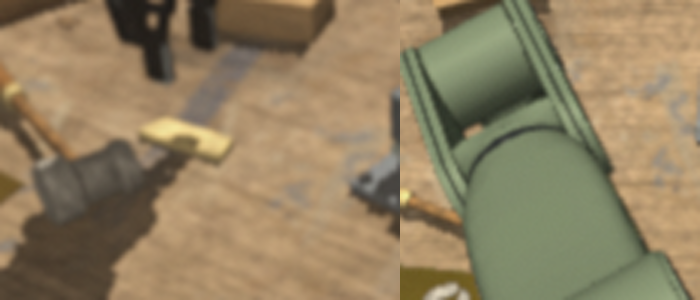

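```bash
python3 -m jog '[-0.002,0.006,-0.06,0,0,0, -0.002,0.006,-0.12,0,0,0, -0.002,0.006,-0.134,0,0,0, -0.002,0.006,-0.135,0,0,0]'; python3 -m jog '[0,0,0,0,0,0,0,0,0,0,0,0,0,0,0,0,0,0,0,0,0,0,0,0]' 0.9 60
```

```text
time_s: 2.47
position: [0.4685, 0.2495, -0.0012]
orientation: [3.138, 0.007, 0.064]
force: [-0.5, -0.2, 1.0]
width: 0.0509
time_s: 2.8
position: [0.4694, 0.2504, 0.0006]
orientation: [3.139, 0.004, 0.064]
force: [-0.6, 1.3, 5.3]
width: 0.024
```

```bash
python3 -m jog '[0,0,0,0,0,0]'
python3 - <<'E'
from h import *
a=grab('scene')['pixels'][150:240,180:300,::-1]
cv2.imwrite('pics/p2.png',cv2.resize(a,(800,600),interpolation=2))
E
```

```text
time_s: 2.88
position: [0.4698, 0.2508, 0.0016]
orientation: [3.14, 0.002, 0.064]
force: [0.3, 0.1, -0.8]
width: 0.0242
```

View pics/p2.png

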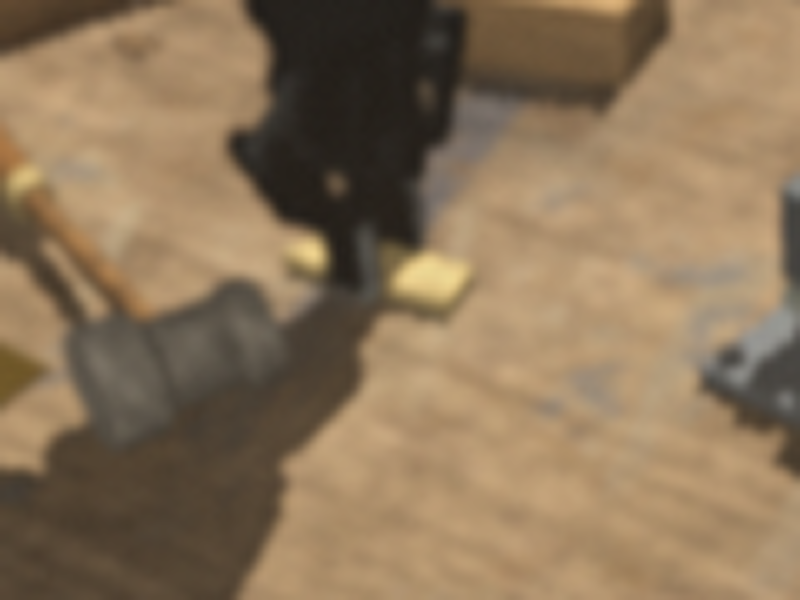

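```bash
python3 -m jog '[0,0,0.08,0,0,0, 0,-0.03,0.16,0,0,0, 0.02,-0.1,0.23,0,0,-0.1, 0.04,-0.18,0.25,0,0,-0.2, 0.06,-0.26,0.25,0,0,-0.26]'
python3 - <<'E'
from h import *
grab('scene','p3.png')
o=ctrl.get_obs();print(o['position'].round(4),o['orientation'].round(3),o['force'],o['ft_torque'].round(3))
im=cv2.imread('pics/p3.png')[90:210,200:360];cv2.imwrite('pics/p3c.png',cv2.resize(im,(800,600),interpolation=2))
E
```

```text
time_s: 3.35
position: [0.5002, 0.1291, 0.13]
orientation: [-3.14, -0.006, -0.141]
force: [1.0, 0.4, -0.7]
width: 0.0239
[0.5011 0.1216 0.1289] [ 3.137 -0.006 -0.146] [ 0.41544149 -5.48147813 -1.03080188] [-0.239 -0.076  0.028]
```

View pics/p3c.png

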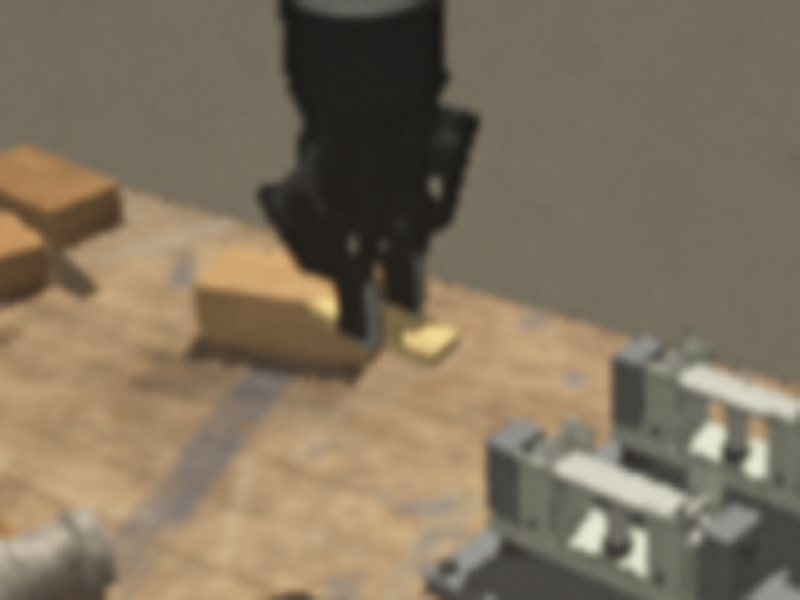

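```bash
python3 -m jog '[0.02,-0.08,0.0,0,0,0, 0.02,-0.15,0,0,0,0.01, 0.02,-0.21,0,0,0,0.01, 0.02,-0.238,0,0,0,0.01, 0.02,-0.238,0,0,0,0.01]'
python3 - <<'E'
from h import *
f=grab('scene','p4.png');g=grab('top','p4t.png')
o=ctrl.get_obs();print(o['position'].round(4),o['orientation'].round(3),o['force'].round(1),o['ft_torque'].round(3))
import pickle;pickle.dump((f,g,o),open('F4.pkl','wb'))
im=cv2.imread('pics/p4.png')[120:210,270:390];cv2.imwrite('pics/p4c.png',cv2.resize(im,(800,600),interpolation=2))
E
```

```text
time_s: 3.82
position: [0.5108, -0.0002, 0.1288]
orientation: [3.136, -0.005, -0.142]
force: [0.4, 0.4, -1.0]
width: 0.0239
[0.5109 0.0025 0.1288] [ 3.138 -0.005 -0.139] [ 0.2 -1.2 -1.4] [-0.006  0.027 -0.009]
```

View pics/p4c.png

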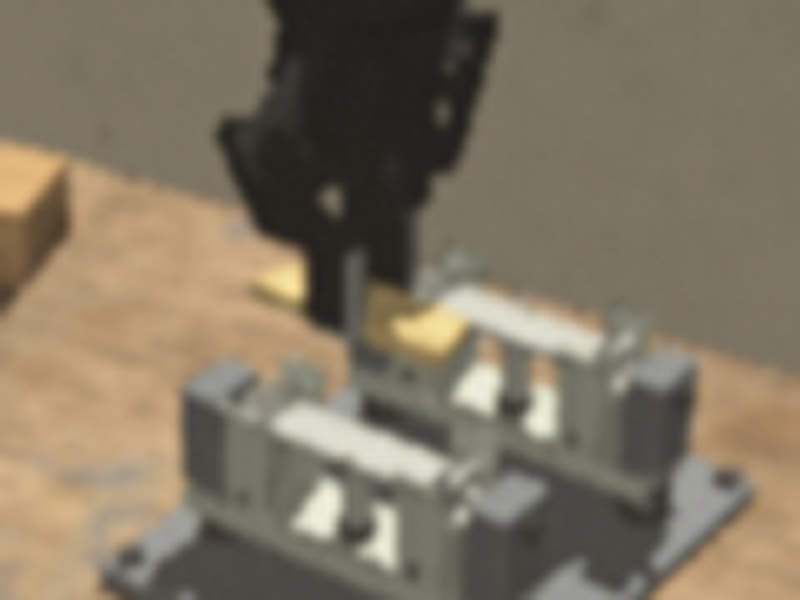

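```bash
cat > ov.py <<'E'
from fit import *
def overlay(im,f,P,roi,sc,col):
    p=(proj(f,P)-[roi[0],roi[1]]+.5)*sc-.5
    for i,j in [(0,1),(1,2),(2,3),(3,0),(4,5),(5,6),(6,7),(7,4),(0,4),(1,5),(2,6),(3,7)]:
        cv2.line(im,tuple(np.round(p[i]*16).astype(int).tolist()),tuple(np.round(p[j]*16).astype(int).tolist()),col,1,cv2.LINE_AA,4)
E
python3 - <<'E'
from ov import *
import pickle
f,g,o=pickle.load(open('F4.pkl','rb'))
roi=(285,140,385,215);sc=8
im=cv2.resize(f['pixels'][roi[1]:roi[3],roi[0]:roi[2],::-1].copy(),None,fx=sc,fy=sc,interpolation=2)
x,y,z=o['position']
overlay(im,f,box(x,y,-.14,.028,.085,z-.0016,z+.0064),roi,sc,(0,0,255))
M=(.5653,-.0052,-.14)
overlay(im,f,box(*M,.21,.18,0,.01),roi,sc,(255,0,0))
c,s=np.cos(-.14),np.sin(-.14)
for lx in(-.055,.055):
  overlay(im,f,box(M[0]+c*lx,M[1]+s*lx,-.14,.022,.070,.073,.076),roi,sc,(0,255,0))
cv2.imwrite('pics/p4o.png',im)
E
```

```text
(no output)
```

View pics/p4o.png

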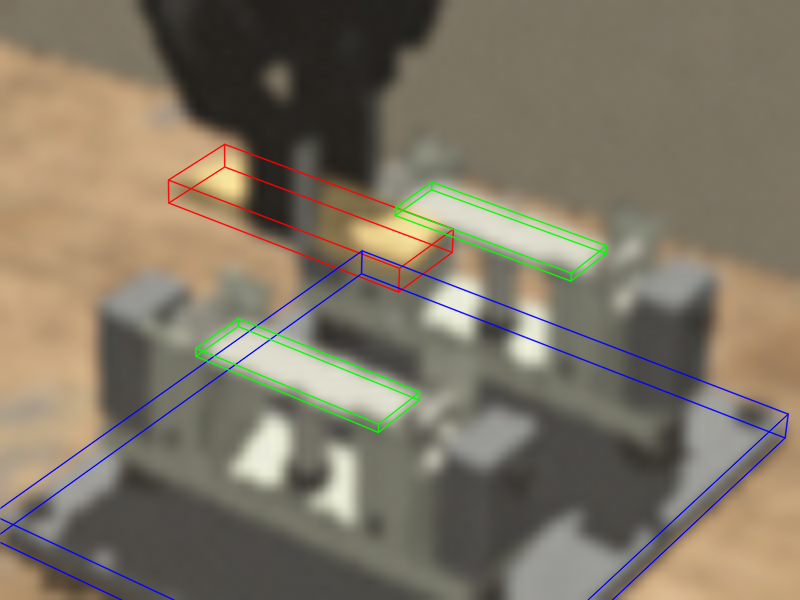

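Run:
```python
from ov import *
import pickle
f,g,o=pickle.load(open('F4.pkl','rb'))
roi=(300,152,350,184);sc=16
im=cv2.resize(f['pixels'][roi[1]:roi[3],roi[0]:roi[2],::-1].copy(),None,fx=sc,fy=sc,interpolation=cv2.INTER_LINEAR)
x,y,z=o['position']
overlay(im,f,box(x,y,-.14,.028,.085,z-.0016,z+.0064),roi,sc,(0,0,255))
overlay(im,f,box(x-.001,y-.003,-.14,.028,.085,z-.0046,z+.0034),roi,sc,(255,0,0))
cv2.imwrite('pics/p4z.png',im)
```

```text
(no output)
```

View pics/p4z.png

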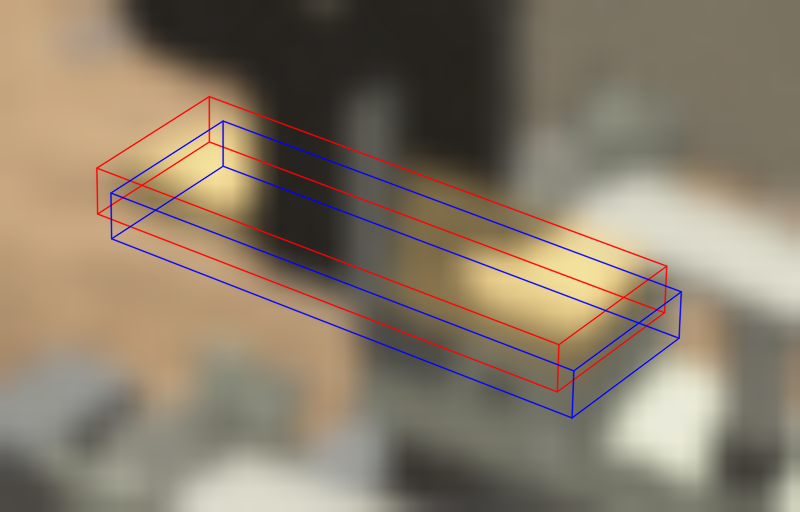

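```bash
python3 -m jog '[0.001,0.001,-0.03,0,0,0, 0.001,0.001,-0.05,0,0,0, 0.001,0.001,-0.06,0,0,0,0.001,0.001,-0.06,0,0,0]'; python3 -m jog '[0,0,-0.005,0,0,0,0,0,-0.01,0,0,0]';python3 -m jog '[0,0,-0.005,0,0,0,0,0,-0.01,0,0,0]'
```

```text
time_s: 4.25
position: [0.5102, 0.004, 0.0973]
orientation: [3.137, -0.002, -0.138]
force: [-0.3, 0.5, -0.1]
width: 0.0241
time_s: 4.42
position: [0.5104, 0.0045, 0.0923]
orientation: [3.137, -0.002, -0.137]
force: [-0.1, 0.6, -1.3]
width: 0.024
time_s: 4.58
position: [0.5106, 0.0047, 0.0873]
orientation: [3.137, -0.002, -0.137]
force: [-0.4, -0.1, -0.7]
width: 0.0243
```

```bash
python3 -m jog '[0.002,-0.004,-0.004,0,0,0,0.002,-0.004,-0.007,0,0,0]'; python3 -m jog '[0,0,-0.003,0,0,0,0,0,-0.006,0,0,0]'
```

```text
time_s: 4.75
position: [0.5119, 0.0024, 0.0837]
orientation: [3.137, -0.003, -0.137]
force: [0.5, 0.3, -1.6]
width: 0.0237
time_s: 4.92
position: [0.512, 0.0023, 0.0807]
orientation: [3.137, -0.003, -0.137]
force: [-0.9, -1.1, -0.3]
width: 0.0239
```

Run:
```python
from ov import *
f=grab('scene');o=ctrl.get_obs();print(o['position'].round(4),o['force'].round(1))
roi=(290,155,350,195);sc=13
im=cv2.resize(f['pixels'][roi[1]:roi[3],roi[0]:roi[2],::-1].copy(),None,fx=sc,fy=sc,interpolation=2)
cv2.imwrite('pics/p5.png',im)
```

```text
[0.5117 0.0023 0.0804] [ 0.1 -0.8 -0.5]
```

View pics/p5.png

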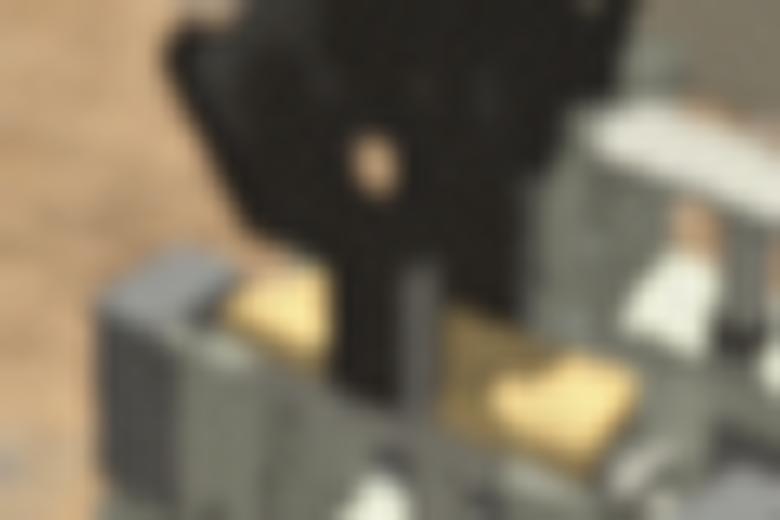

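```bash
python3 -m jog '[0,0,-0.006,0,0,0,0,0,-0.006,0,0,0]'; python3 -m jog '[0,0,-0.006,0,0,0,0,0,-0.006,0,0,0]'; python3 -m jog '[0,0,-0.006,0,0,0,0,0,-0.006,0,0,0]'
```

```text
time_s: 5.13
position: [0.5113, 0.0021, 0.0769]
orientation: [3.137, -0.002, -0.137]
force: [-0.9, -0.4, -0.2]
width: 0.0236
time_s: 5.3
position: [0.5115, 0.0021, 0.0739]
orientation: [3.137, -0.002, -0.137]
force: [-1.1, -0.7, 3.3]
width: 0.0239
time_s: 5.47
position: [0.5116, 0.002, 0.0711]
orientation: [3.137, -0.002, -0.137]
force: [-0.6, -0.4, 3.4]
width: 0.024
```

```bash
for i in 1 2 3; do python3 -m jog '[0,0,-0.006,0,0,0,0,0,-0.006,0,0,0]'|sed -n '1,2p;4p'; done
```

```text
time_s: 5.63
position: [0.5116, 0.002, 0.0685]
force: [-0.9, -0.3, 5.2]
time_s: 5.8
position: [0.5117, 0.002, 0.0658]
force: [-0.9, -1.3, 4.1]
time_s: 5.97
position: [0.5118, 0.002, 0.063]
force: [-0.7, -0.8, 4.7]
```

Run:
```python
from ov import *
f=grab('scene');o=ctrl.get_obs();print(o['position'].round(4),o['force'].round(1))
roi=(290,155,350,195);sc=13
im=cv2.resize(f['pixels'][roi[1]:roi[3],roi[0]:roi[2],::-1].copy(),None,fx=sc,fy=sc,interpolation=2)
cv2.imwrite('pics/p6.png',im)
```

```text
[0.5118 0.002  0.063 ] [-1.7 -0.6  4.2]
```

View pics/p6.png

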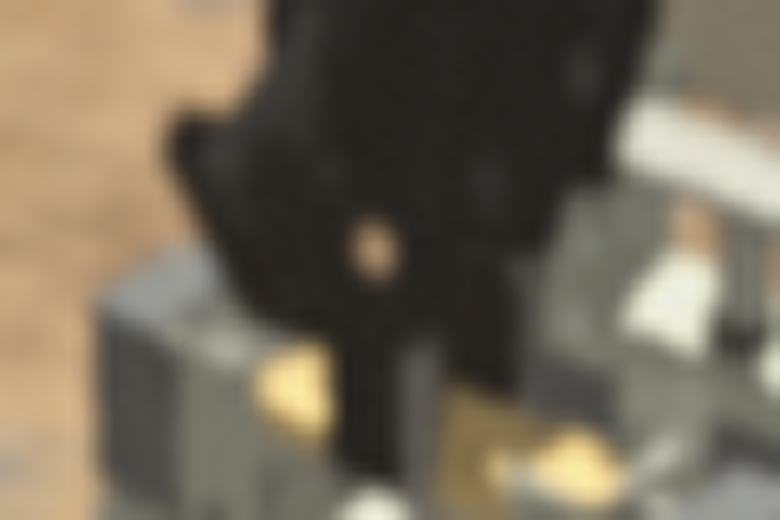

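```bash
for i in 1 2; do python3 -m jog '[0,0,-0.004,0,0,0,0,0,-0.004,0,0,0]'|sed -n '1,2p;4p'; done
```

```text
time_s: 6.18
position: [0.5118, 0.002, 0.0612]
force: [-1.0, 0.3, 5.0]
time_s: 6.35
position: [0.5118, 0.002, 0.0593]
force: [-1.6, -0.7, 4.9]
```

```bash
for i in 1 2; do python3 -m jog '[0,0,-0.003,0,0,0,0,0,-0.003,0,0,0]'|sed -n '1,2p;4p'; done
python3 - <<'E'
from h import *
for i in range(3):
    ctrl.grab_frame('top');o=ctrl.get_obs();print(o['position'].round(4),o['force'].round(1),o['ft_torque'].round(2))
E
```

```text
time_s: 6.52
position: [0.5118, 0.002, 0.0581]
force: [-1.6, -0.9, 4.8]
time_s: 6.68
position: [0.5118, 0.002, 0.0569]
force: [-1.5, -0.4, 5.5]
[0.5118 0.002  0.0569] [-2.6 -1.6  6.2] [-0.1   0.45  0.05]
[0.5118 0.002  0.0569] [-2.2 -0.8  6.4] [-0.08  0.34 -0.04]
[0.5118 0.002  0.057 ] [-2.1 -0.5  6.5] [-0.04  0.4  -0.  ]
```

```bash
python3 -m jog '[0,0,-0.003,0,0,0,0,0,-0.003,0,0,0]'|sed -n '1,2p;4,5p'
python3 - <<'E'
from ov import *
f=grab('scene');o=ctrl.get_obs();print(o['position'].round(4),o['force'].round(1))
roi=(290,155,350,195);sc=13
im=cv2.resize(f['pixels'][roi[1]:roi[3],roi[0]:roi[2],::-1].copy(),None,fx=sc,fy=sc,interpolation=2)
cv2.imwrite('pics/p7.png',im)
E
```

```text
time_s: 7.0
position: [0.5119, 0.0021, 0.056]
force: [-1.6, -0.4, 7.0]
width: 0.0241
[0.5118 0.002  0.056 ] [-2.5 -0.2  8.3]
```

View pics/p7.png

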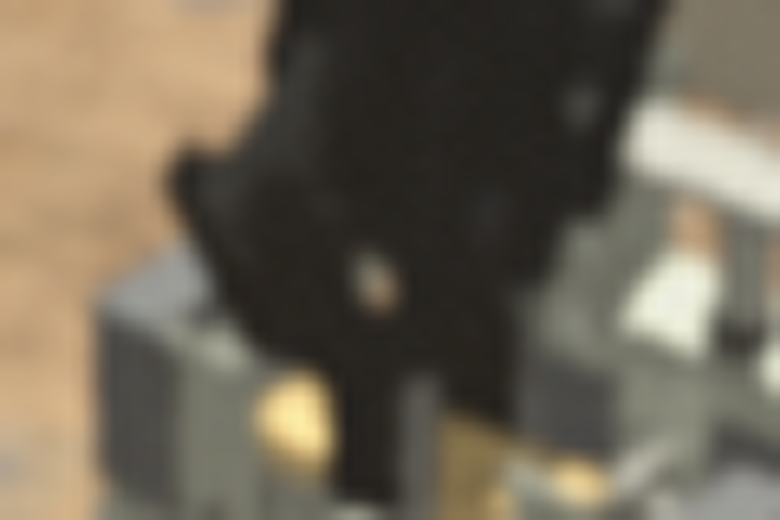

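Run:
```python
from ov import *
import pickle
F=pickle.load(open('F.pkl','rb'));f=F['scene']
roi=(285,150,385,225);sc=8
im=cv2.resize(f['pixels'][roi[1]:roi[3],roi[0]:roi[2],::-1].copy(),None,fx=sc,fy=sc,interpolation=2)
M=(.566,-.005,-.14)
c,s=np.cos(-.14),np.sin(-.14)
def L(lx,ly): return M[0]+c*lx-s*ly, M[1]+s*lx+c*ly
for lx,h in((-.055,.0635),(.055,.0635)):
  for sy in(-1,1):
    x,y=L(lx,sy*.066); overlay(im,f,box(x,y,-.14,.020,.018,.02,h+.014),roi,sc,(0,0,255))
  x,y=L(lx,0); overlay(im,f,box(x,y,-.14,.022,.070,h+.01,h+.01),roi,sc,(0,255,0))
cv2.imwrite('pics/h0.png',im)
```

View pics/h0.png

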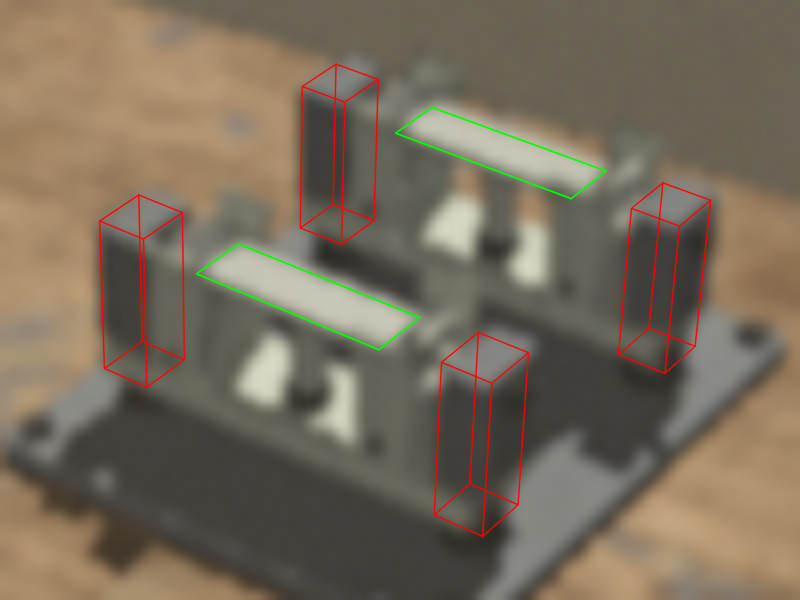

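```bash
python3 -m jog '[0,0,-0.003,0,0,0,0,0,-0.003,0,0,0]'|sed -n '1,2p;4,5p'
python3 - <<'E'
from ov import *
f=grab('scene')
for i in range(2):
    ctrl.grab_frame('top');o=ctrl.get_obs();print(o['position'].round(4),o['force'].round(1),o['ft_torque'].round(2))
E
```

```text
time_s: 7.22
position: [0.5119, 0.002, 0.0559]
force: [-3.4, -0.5, 14.6]
width: 0.0236
[0.5119 0.002  0.0559] [-4.4 -0.5 15.5] [0.03 0.83 0.06]
[0.5119 0.002  0.0559] [-4.1 -0.7 14.3] [-0.11  0.86  0.05]
```

```bash
python3 -m jog '[0,0,0.002,0,0,0,0,0,0.002,0,0,0]'|sed -n '1,2p;4,5p'; python3 -m jog '[0,0,0,0,0,0,0,0,0,0,0,0,0,0,0,0,0,0]' 0.58|sed -n '1,2p;4,5p';  python3 - <<'E'
from ov import *
f=grab('scene')
for i in range(1):
    o=ctrl.get_obs();print(o['position'].round(4),o['force'].round(1),o['ft_torque'].round(2))
roi=(290,155,350,195);sc=13
im=cv2.resize(f['pixels'][roi[1]:roi[3],roi[0]:roi[2],::-1].copy(),None,fx=sc,fy=sc,interpolation=2)
cv2.imwrite('pics/p8.png',im)
E
```

```text
time_s: 7.53
position: [0.512, 0.002, 0.0577]
force: [-1.7, -1.4, 7.2]
width: 0.024
time_s: 7.78
position: [0.512, 0.0021, 0.0574]
force: [-0.5, 0.3, -0.5]
width: 0.0359
[0.5119 0.0021 0.0574] [-0.5  0.3 -0.2] [ 0.04  0.07 -0.02]
```

View pics/p8.png

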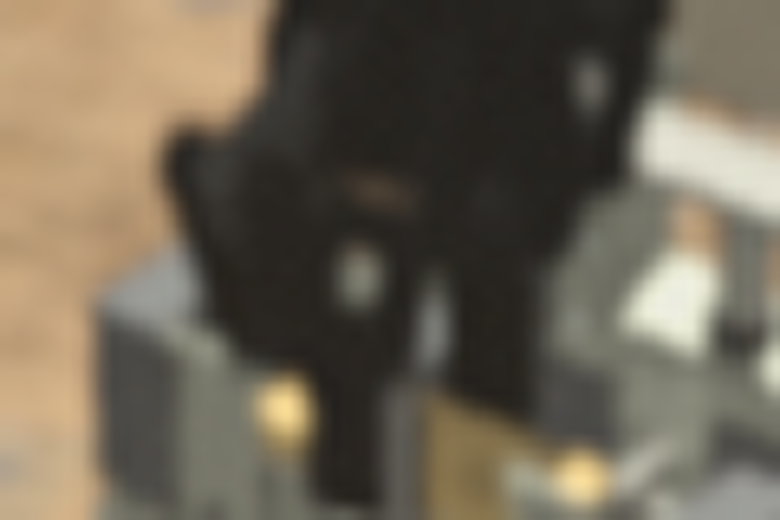

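```bash
python3 -m jog '[0,0,0.05,0,0,0,0,0,0.12,0,0,0,0,0,0.2,0,0,0,0,-0.08,0.25,0,0,0, 0,-0.16,0.25,0,0,0]'|sed -n '1,2p;4,5p';  python3 - <<'E'
from ov import *
f=grab('scene');g=grab('top')
import pickle;pickle.dump((f,g),open('F9.pkl','wb'))
roi=(285,150,385,225);sc=8
im=cv2.resize(f['pixels'][roi[1]:roi[3],roi[0]:roi[2],::-1].copy(),None,fx=sc,fy=sc,interpolation=2)
cv2.imwrite('pics/p9.png',im)
roi=(295,148,365,218)
cv2.imwrite('pics/p9t.png',cv2.resize(g['pixels'][148:218,295:365,::-1],None,fx=8,fy=8,interpolation=2))
E
```

```text
time_s: 8.25
position: [0.515, -0.0742, 0.1872]
force: [1.4, -1.1, -0.0]
width: 0.0358
```

View pics/p9.png

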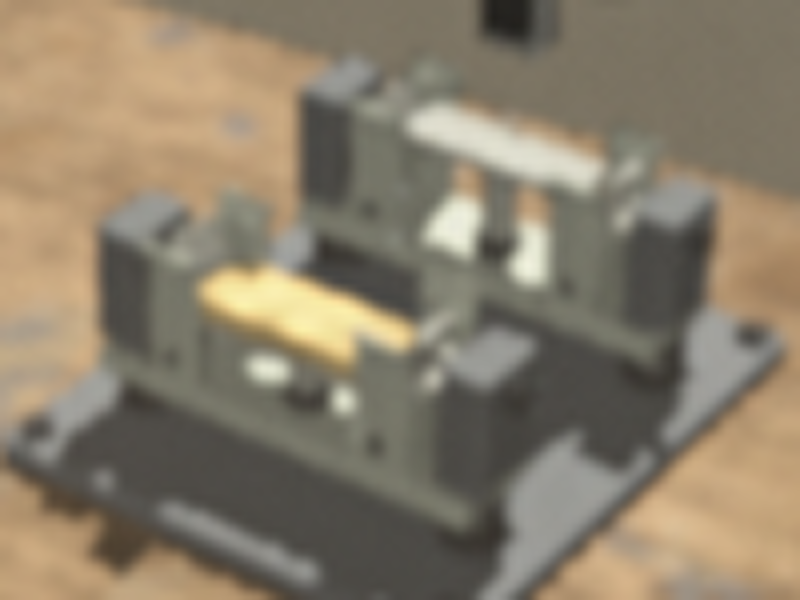

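View pics/p9t.png

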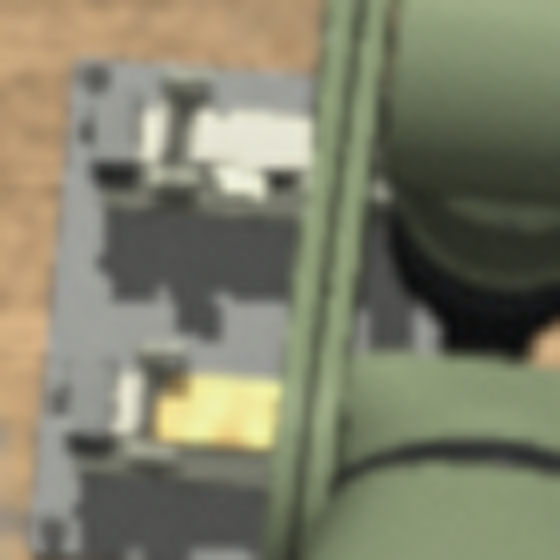

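Run:
```python
from ov import *
import pickle
f,g=pickle.load(open('F9.pkl','rb'))
roi=(303,172,353,207);sc=16
im0=cv2.resize(f['pixels'][roi[1]:roi[3],roi[0]:roi[2],::-1].copy(),None,fx=sc,fy=sc,interpolation=2)
M=(.566,-.005,-.14)
h=.064
for k,b in (('lo',-.008),('hi',-.001)):
    im=im0.copy()
    overlay(im,f,box(.5115,.0025,-.14,.028,.085,h+b,h+b+.008),roi,sc,(0,0,255))
    cv2.imwrite(f'pics/h9{k}.png',im)
```

```text
(no output)
```

View pics/h9lo.png

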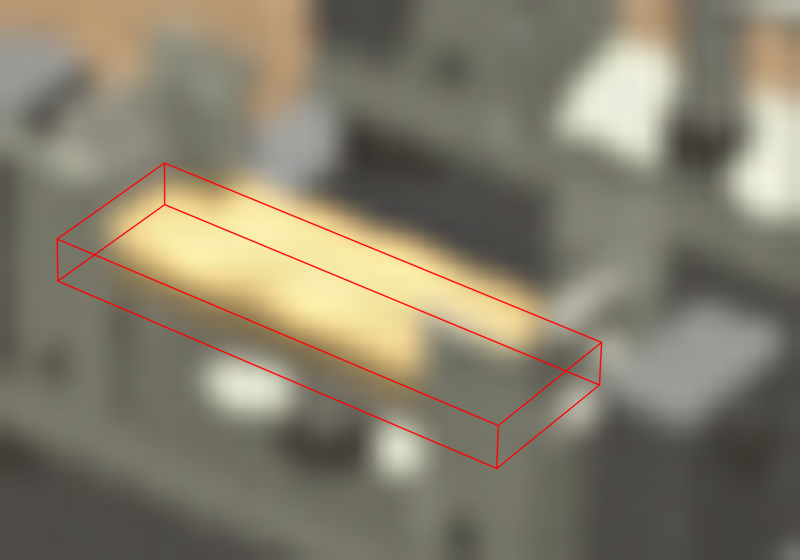

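View pics/h9hi.png

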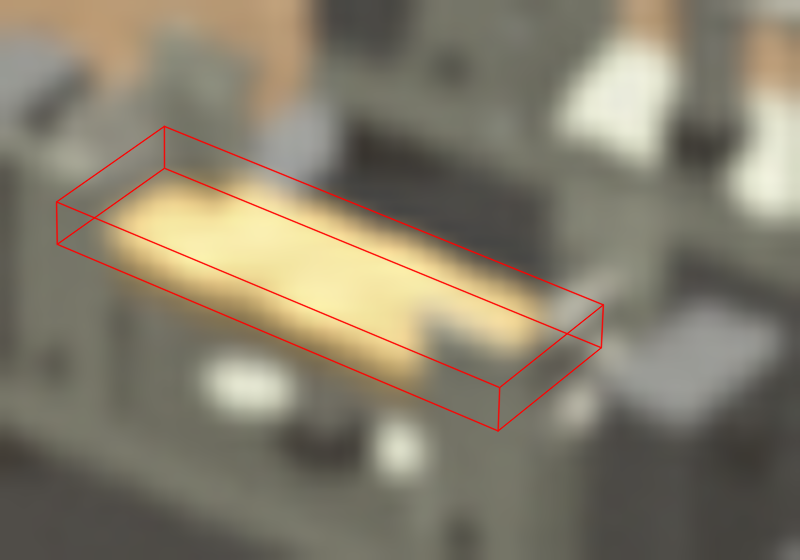

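```bash
python3 -m jog '[-0.05,-0.1,-0.0,0,0,0.12, -0.054,-0.2,-0.06,0,0,0.12, -0.054,-0.26,-0.12,0,0,0.12, -0.054,-0.32,-0.18,0,0,0.12, -0.054,-0.342,-0.234,0,0,0.12]' 0.4; python3 -m jog '[0,0,0,0,0,0]';python3 - <<'E'
from h import *
f=grab('scene');o=ctrl.get_obs();print(o['position'].round(4),o['orientation'].round(3))
a=f['pixels'][195:275,360:480,::-1];cv2.imwrite('pics/q1.png',cv2.resize(a,(780,520),interpolation=2))
E
```

```text
time_s: 8.77
position: [0.4867, -0.2421, 0.0804]
orientation: [3.133, -0.012, -0.048]
force: [1.7, 0.7, 0.6]
width: 0.0509
time_s: 8.85
position: [0.483, -0.2434, 0.0739]
orientation: [3.137, -0.002, -0.052]
force: [-0.2, 0.6, -0.6]
width: 0.0513
[ 0.4841 -0.2425  0.0763] [ 3.137 -0.005 -0.052]
```

View pics/q1.png

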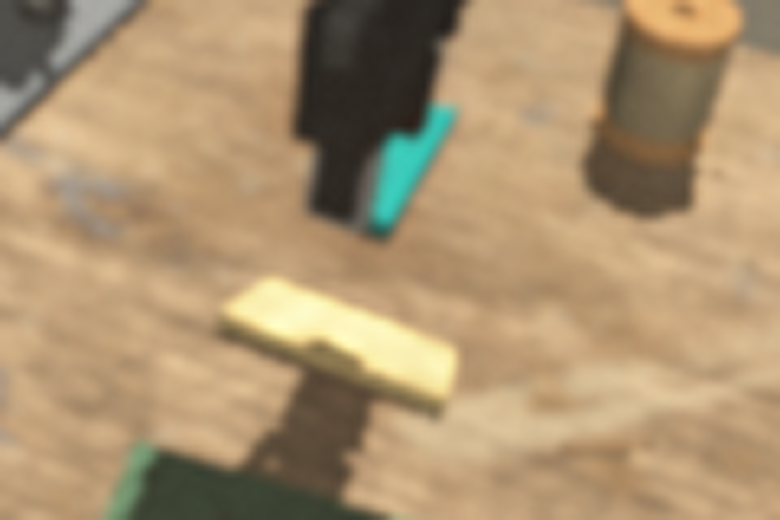

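```bash
python3 -m jog '[0.006,-0.008,-0.06,0,0,0.01, 0.006,-0.008,-0.12,0,0,0.01, 0.006,-0.008,-0.148,0,0,0.01, 0.006,-0.008,-0.15,0,0,0.01]'; python3 -m jog '[0,0,0.001,0,0,0,0,0,0.001,0,0,0,0,0,0.001,0,0,0,0,0,0.001,0,0,0,0,0,0.001,0,0,0]' 0.9 60;python3 - <<'E'
from h import *
f=grab('scene');o=ctrl.get_obs();print(o['position'].round(4),o['orientation'].round(3))
a=f['pixels'][195:275,360:480,::-1];cv2.imwrite('pics/q2.png',cv2.resize(a,(780,520),interpolation=2))
E
```

```text
time_s: 9.23
position: [0.4858, -0.2443, -0.0008]
orientation: [3.14, 0.0, -0.043]
force: [-0.8, 0.3, -0.0]
width: 0.0512
time_s: 9.65
position: [0.487, -0.2444, 0.0013]
orientation: [3.139, -0.003, -0.043]
force: [0.1, 2.5, 6.1]
width: 0.024
[ 0.487  -0.2444  0.0013] [ 3.139e+00 -3.000e-03 -4.400e-02]
```

View pics/q2.png

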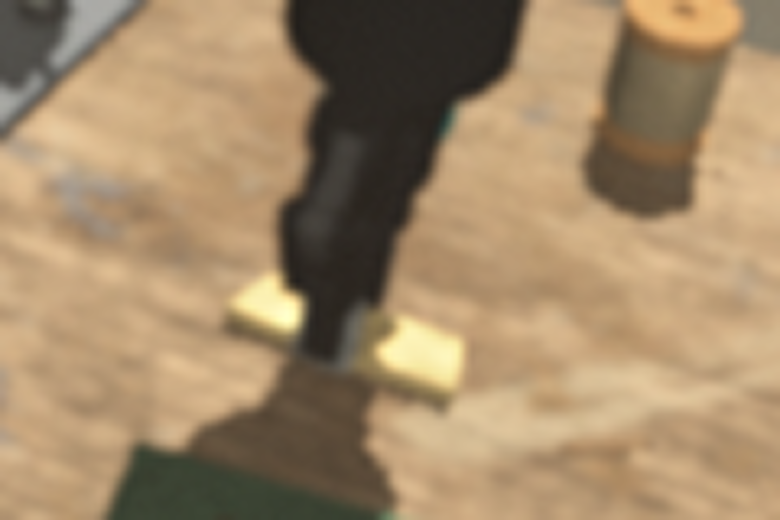

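```bash
python3 -m jog '[0,0,0.08,0,0,0, 0.01,0.02,0.16,0,0,0, 0.05,0.08,0.23,0,0,-0.06, 0.09,0.15,0.26,0,0,-0.12, 0.13,0.22,0.26,0,0,-0.125]'
python3 - <<'E'
from h import *
o=ctrl.get_obs();print(o['position'].round(4),o['orientation'].round(3))
E
```

```text
time_s: 10.12
position: [0.551, -0.1412, 0.1357]
orientation: [3.138, -0.012, -0.146]
force: [1.4, -0.7, -1.0]
width: 0.0238
[ 0.551  -0.1412  0.1357] [ 3.138 -0.012 -0.146]
```

```bash
python3 -m jog '[0.045,0.08,-0.01,0,0,0.005, 0.09,0.16,-0.01,0,0,0.008, 0.125,0.23,-0.01,0,0,0.008, 0.139,0.256,-0.01,0,0,0.008, 0.139,0.256,-0.01,0,0,0.008]'
python3 - <<'E'
from ov import *
f=grab('scene');o=ctrl.get_obs();print(o['position'].round(4),o['orientation'].round(3),o['force'].round(1))
roi=(300,130,380,190);sc=10
im=cv2.resize(f['pixels'][roi[1]:roi[3],roi[0]:roi[2],::-1].copy(),None,fx=sc,fy=sc,interpolation=2)
x,y,z=o['position'];overlay(im,f,box(x,y,-.14,.028,.085,z-.0016,z+.0064),roi,sc,(0,0,255))
cv2.imwrite('pics/q3.png',im)
E
```

```text
time_s: 10.53
position: [0.6227, -0.0089, 0.131]
orientation: [3.139, -0.015, -0.135]
force: [0.6, -1.0, -0.2]
width: 0.0237
[ 0.6213 -0.0111  0.1308] [ 3.138 -0.013 -0.136] [-0.1 -1.  -0.2]
```

View pics/q3.png

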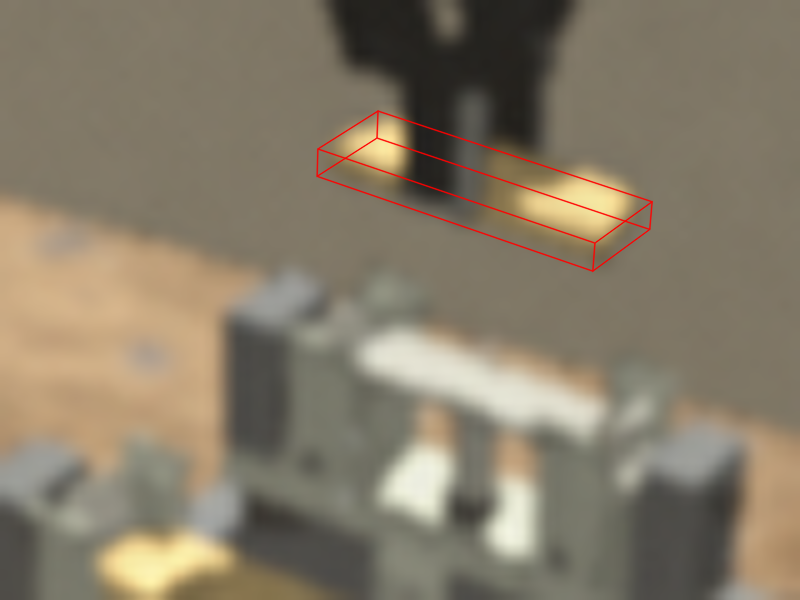

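```bash
python3 -m jog '[-0.002,-0.004,-0.03,0,0.014,-0.005, -0.002,-0.004,-0.06,0,0.014,-0.005, -0.002,-0.004,-0.066,0,0.014,-0.005,-0.002,-0.004,-0.066,0,0.014,-0.005]';  python3 -m jog '[0,0,-0.006,0,0,0,0,0,-0.006,0,0,0]'
```

```text
time_s: 10.92
position: [0.6185, -0.0144, 0.0958]
orientation: [3.135, 0.002, -0.142]
force: [-0.5, -0.5, -0.2]
width: 0.024
time_s: 11.08
position: [0.618, -0.0154, 0.0924]
orientation: [3.135, 0.003, -0.143]
force: [-0.4, -0.3, -1.0]
width: 0.0241
```

Recentre to (0.6205, -0.013), then continue down.

```bash
python3 -m jog '[0.005,0.005,-0.002,0,0,0,0.005,0.005,-0.002,0,0,0,0.005,0.005,-0.002,0,0,0]';  python3 -m jog '[0.0,0.0,-0.006,0,0,0,0,0,-0.006,0,0,0]'|sed -n '1,4p'; python3 -m jog '[0.0,0.0,-0.006,0,0,0,0,0,-0.006,0,0,0]'|sed -n '1,4p'
python3 - <<'E'
from ov import *
f=grab('scene');o=ctrl.get_obs();print(o['position'].round(4),o['orientation'].round(3),o['force'].round(1))
roi=(310,140,370,185);sc=13
im=cv2.resize(f['pixels'][roi[1]:roi[3],roi[0]:roi[2],::-1].copy(),None,fx=sc,fy=sc,interpolation=2)
cv2.imwrite('pics/q4.png',im)
E
```

```text
time_s: 11.33
position: [0.6209, -0.0129, 0.0918]
orientation: [3.135, 0.002, -0.143]
force: [0.7, 0.1, -1.0]
width: 0.0242
time_s: 11.5
position: [0.6207, -0.0128, 0.0886]
orientation: [3.135, 0.003, -0.143]
force: [-0.0, 0.7, -0.2]
time_s: 11.67
position: [0.6203, -0.0127, 0.085]
orientation: [3.135, 0.004, -0.143]
force: [-0.0, 0.0, -1.1]
[ 0.6204 -0.0128  0.0852] [ 3.135e+00  3.000e-03 -1.430e-01] [-0.1  0.8 -1. ]
```

View pics/q4.png

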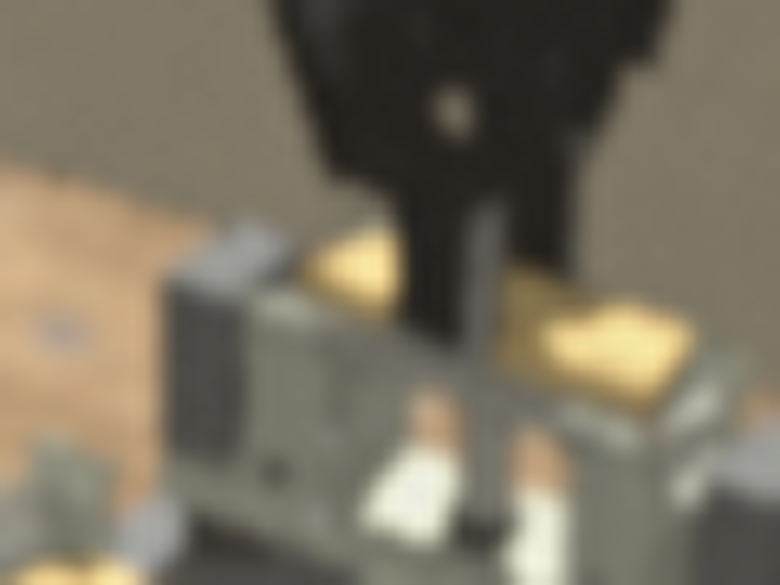

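```bash
for i in 1 2 3 4; do python3 -m jog '[0,0,-0.006,0,0,0,0,0,-0.006,0,0,0]'|sed -n '2,4p'; done
```

```text
position: [0.62, -0.0127, 0.0816]
orientation: [3.135, 0.005, -0.143]
force: [-0.6, -0.5, -1.5]
position: [0.6196, -0.0127, 0.0779]
orientation: [3.135, 0.006, -0.143]
force: [-0.7, -0.1, -0.2]
position: [0.6199, -0.0127, 0.075]
orientation: [3.135, 0.005, -0.143]
force: [0.1, -0.4, 2.8]
position: [0.6203, -0.0125, 0.0725]
orientation: [3.135, 0.004, -0.143]
force: [-1.1, 0.2, 4.2]
```

```bash
for i in 1 2 3 ; do python3 -m jog '[0,0,-0.006,0,0,0,0,0,-0.006,0,0,0]'|sed -n '2,4p'; done;  for i in 1 ; do python3 -m jog '[0,0,-0.005,0,0,0,0,0,-0.005,0,0,0]'|sed -n '2,4p'; done
```

```text
position: [0.6205, -0.0125, 0.0701]
orientation: [3.135, 0.003, -0.143]
force: [-1.0, 0.5, 5.1]
position: [0.6207, -0.0125, 0.0677]
orientation: [3.136, 0.002, -0.143]
force: [-1.8, 0.3, 3.3]
position: [0.6207, -0.0125, 0.0651]
orientation: [3.136, 0.002, -0.143]
force: [-1.0, -0.2, 4.5]
position: [0.6207, -0.0125, 0.063]
orientation: [3.136, 0.001, -0.143]
force: [-1.7, -0.1, 5.4]
```

```bash
for i in 1 2 ; do python3 -m jog '[0,0,-0.004,0,0,0,0,0,-0.004,0,0,0]'|sed -n '2,4p'; done;  for i in 1 ; do python3 -m jog '[0,0,-0.003,0,0,0,0,0,-0.003,0,0,0]'|sed -n '2,4p'; done
```

```text
position: [0.6208, -0.0125, 0.0614]
orientation: [3.136, 0.001, -0.143]
force: [-0.5, 0.8, 5.7]
position: [0.6207, -0.0125, 0.0596]
orientation: [3.136, 0.001, -0.143]
force: [-0.2, -1.2, 2.5]
position: [0.6208, -0.0125, 0.0585]
orientation: [3.136, 0.001, -0.143]
force: [-2.2, 0.4, 5.9]
```

```bash
python3 -m jog '[0,0,-0.003,0,0,0,0,0,-0.003,0,0,0]'|sed -n '2p;4p'
python3 - <<'E'
from h import *
for i in range(2):
    ctrl.grab_frame('scene');o=ctrl.get_obs();print(o['position'].round(4),o['force'].round(1))
E
```

```text
position: [0.6208, -0.0125, 0.0574]
force: [-1.3, -0.2, 6.1]
[ 0.6208 -0.0125  0.0574] [-2.2  0.2  6.3]
[ 0.6208 -0.0125  0.0574] [-1.4  0.8  5.2]
```

```bash
python3 -m jog '[0,0,-0.003,0,0,0,0,0,-0.003,0,0,0]'|sed -n '2p;4p'
python3 - <<'E'
from h import *
for i in range(2):
    ctrl.grab_frame('scene');o=ctrl.get_obs();print(o['position'].round(4),o['force'].round(1))
E
```

```text
position: [0.6208, -0.0125, 0.0573]
force: [-3.5, -0.0, 11.5]
[ 0.6208 -0.0125  0.0573] [-3.1 -0.4 10.3]
[ 0.6209 -0.0125  0.0574] [-3.2 -0.  10.9]
```

```bash
python3 -m jog '[0,0,0.002,0,0,0,0,0,0.002,0,0,0]'|sed -n '2p;4p'; python3 -m jog '[0,0,0,0,0,0,0,0,0,0,0,0,0,0,0,0,0,0]' 0.58|sed -n '2p;4,5p'; python3 -m jog '[0,0,0.05,0,0,0,0,0,0.12,0,0,0,0,0,0.2,0,0,0,0,-0.0,0.28,0,0,0, 0,-0.08,0.3,0,0,0]'|sed -n '1,2p;4,5p'; python3 -m jog '[0,-0.08,0.0,0,0,0,0,-0.16,0,0,0,0,0,-0.24,0,0,0,0,0,-0.3,0.0,0,0,0, 0,-0.36,0,0,0,0]'|sed -n '1,2p;4,5p'; python3 -m jog '[0,-0.08,0.0,0,0,0,0,-0.16,0,0,0,0,0,-0.2,0,0,0,0,0,-0.2,0.0,0,0,0, 0,-0.2,0,0,0,0]'|sed -n '1,2p;4,5p'
python3 - <<'E'
from ov import *
f=grab('scene');g=grab('top','r_t.png')
import pickle;pickle.dump((f,g),open('F10.pkl','wb'))
roi=(285,150,385,225);sc=8
im=cv2.resize(f['pixels'][roi[1]:roi[3],roi[0]:roi[2],::-1].copy(),None,fx=sc,fy=sc,interpolation=2)
cv2.imwrite('pics/r.png',im)
cv2.imwrite('pics/rt.png',cv2.resize(g['pixels'][150:220,295:365,::-1],None,fx=8,fy=8,interpolation=2))
E
```

```text
position: [0.6209, -0.0125, 0.0592]
force: [-1.2, 0.4, 6.2]
position: [0.6207, -0.0125, 0.0587]
force: [-0.3, -0.5, -0.1]
width: 0.0358
time_s: 14.92
position: [0.6241, -0.0477, 0.2155]
force: [1.5, -0.1, 1.4]
width: 0.0358
time_s: 15.33
position: [0.6237, -0.2297, 0.2149]
force: [0.7, 0.0, -0.1]
width: 0.0361
time_s: 15.75
position: [0.6233, -0.3307, 0.2137]
force: [0.1, 1.1, 1.0]
width: 0.0359
```

View pics/r.png

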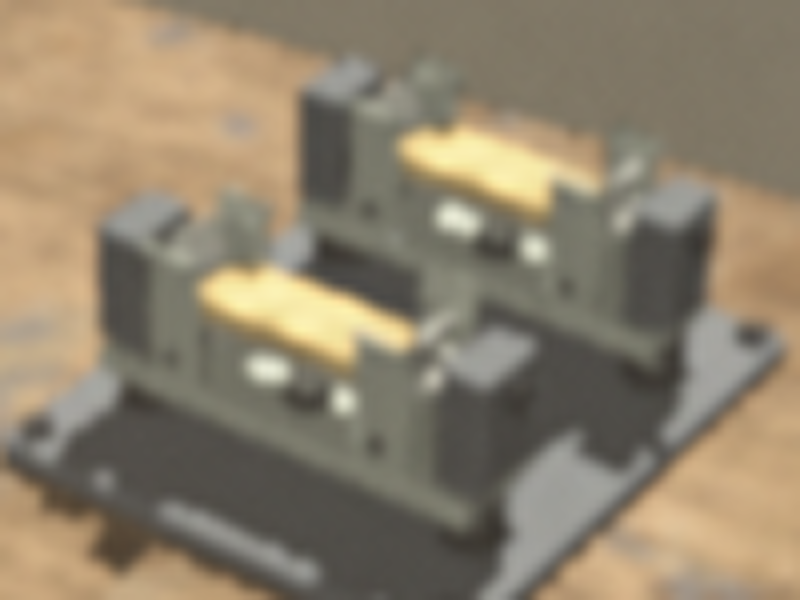

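View pics/rt.png

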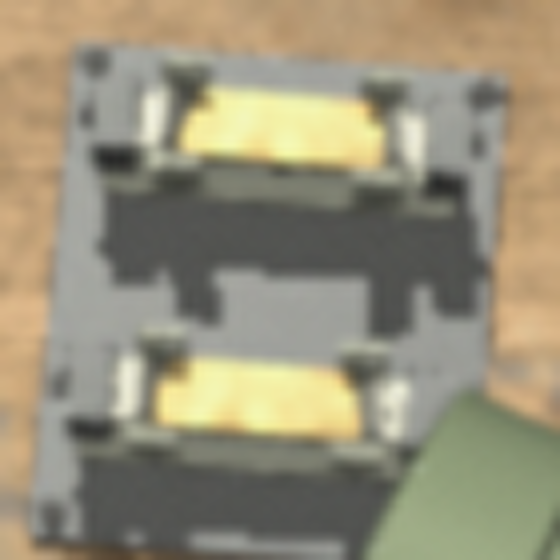

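Run:
```python
from h import *
o=ctrl.get_obs();print(o['time_s'],o['position'].round(3),o['joint_vel'].round(3))
print(ctrl.hand_in())
```

```text
15.85 [ 0.624 -0.329  0.214] [ 0.017 -0.012  0.003 -0.002  0.001 -0.001]
the job is handed in; nothing more can be done
None
```

I loaded both yellow brass blanks, one into the near lane and one into the far lane, and handed the job in at about 16 s. I took each by the middle of its long sides and pressed it down by feel. I left the turquoise look-alikes alone.

**What the last checks showed:**
- **Pressing:** the follower met the near blank with the TCP at about 75 mm and the far blank at about 76 mm. The peak press was about 15 N on the near lane and 11 N on the far lane.
- **Held after letting go:** after I backed off 1–2 mm and opened the fingers, both blanks stayed down against the follower spring. In both lanes about 76 mm of the bar shows in the top view, against 79 mm expected between closed lips and 85 mm for the whole bar.
- **Clear of everything:** the gripper had been lifted well clear, touching nothing, when I handed in.

**What disagreed or was not confirmed:**
- **End of travel:** in both lanes the press lightly touched the hard end of travel before I backed off.
- **Lip snap:** I did not feel a distinct force peak from the lips. That they snapped over rests on the blanks staying down and on the pictures.
- **Cameras:** the two views disagreed by 4–6 mm in x. I used an in-between value, which worked.
- **Bystanders:** I kept clear of the other things on the bench but did not measure their positions again at the end.

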